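Draw the fingerboard blank out from under the tonewood

ROBOT

A 6-joint arm with a two-finger parallel gripper is mounted at the origin on the work surface. World frame = base frame: x ahead of the robot, y to its left, z up, the work surface at z = 0. Lengths are in mm, angles in rad, forces in N, time in s.
With the tool pointing down it reaches from about 375 to 975 mm from the base axis. Payload 3.8 kg.
Tool frame: the origin (TCP) lies between the finger pads; the fingertips stand ctrl.tip_reach ahead of it and the grasp point (between the pads) lies 3 mm ahead of it (ctrl.tip_reach is the distance from the TCP to the fingertips, in mm); x points along the fingers, y is the direction in which the jaws open and shut, and the axes are right-handed (so a half turn about x gives the same grasp; the last joint's range is limited). The gripper opens to 88 mm and grips with 3 to 60 N. Pads are 18 mm wide; open, the fingers measure 123 mm over their backs; the gripper's body (75 mm by 187 mm) begins 45 mm behind the grasp point.
Start: joints at [-1.259, 0.264, 1.604, -0, 1.274, -0.037], TCP at [230.689, -634.35, 223.606] pointing down, gripper open.
Joint ranges: [-2.63, 2.63], [-0.94, 2.18], [0.31, 2.57], [-1.31, 4.45], [0, 2.66], [-2.55, 2.55]. Speed limits (rad/s): [2.57, 2.57, 3.14, 3.14, 3.14, 3.14].

INTERFACE

Orientations are given as a unit quaternion [w, x, y, z].
In Python, from cell import ctrl, optics gives the robot as it stands.
- The arm moves only by the shell command python3 -m inch 'ROWS' [FORCE]. ROWS is text: rows parted by semicolons, each of 5 numbers parted by spaces: the shift along the tool's x, y, z in cm, then the turn about the tool's x in rad, then the closure, from -1 (fully open) to 1 (shut). In form: tx ty tz yaw fingers; .... A call has exactly 5 rows; each row is the pose to reach, as a shift and turn from the pose measured when the call began, along the tool's axes at that moment; what a row does not reach only later rows make up. A row lasts 1/8 s, in which the tool goes at most 62.5 mm and 10.7 degrees, less where a joint would pass 70% of its speed; a pose out of reach is approached as far as the arm can. A call with a gripper value outside its range is refused whole. The fingers move at their own pace and stop on an object; FORCE is the grip in N (left out, the last holds). Time passes only in rows, so rows that repeat a pose let the fingers close, or fill a call up. It gives the time, the measured TCP pose, the force and the opening at its end, in the units of the state.
- ctrl.get_state(): the state, without advancing time (a new reading comes with each control period).
- optics.read_camera(name): name is "scene" or "top"; returns a dict with "img" (384x512x3 uint8, red, green, blue), "range_z" (384x512 float32, mm along the optical axis (not along the pixel's ray), 0 where there is no reading), "fx", "fy", "cx", "cy" (pixels), "view" (4x4, takes a point from world to camera coordinates). Camera axes: x right, y up, looking along -z (the intrinsics and any distortion apply to the point x, -y, -z); pixel columns grow to the right and rows downward; lengths in mm; the calibration is good to about 2 mm. A picture is of the moment at which its call begins.
- ctrl.hand_in(): hands the job in, once; it reports no verdict.
Trained networks look in the newest picture that a camera, given by its name, has taken for a name from the list of things; names that differ only in an ending like _2 or _b are one class to them, and where a whole thing is asked for, a point or a joint stands for the part that bears it (a point fixed in the world has none). Each returns a list of dicts, best first, with "conf" (0 to 1); they miss things now and then, are a little off and sometimes report something else, mostly with a low value. They report only what shows in the picture. A call takes as long as a camera call. They do not tell look-alikes from the thing itself.
- optics.look_for(camera, target): "centre" ([x, y, z] in mm, in world coordinates, good to about 4 mm: the middle of the surface that is visible of it).
- optics.silhouettes(camera, target): "pixels" (384x512 bool, what is visible of it).
- optics.landmark_of(camera, target): "centre" ([x, y, z] in mm, in world coordinates, good to about 4 mm: a listed point, or the origin of a listed thing).
The state is a dict: "time_s": time; "joint_positions": joint angles; "joint_vel": joint speeds; "joint_efforts": joint torques, N m; "position": TCP position; "tcp_rot": TCP orientation; "wrist_force": force on the tool from outside, world axes, zero at the start; "ft_torque": the same for the moment, N m; "finger_gap": finger opening in mm.
Only numpy, scipy, OpenCV 4.12 (cv2) and the standard library are available. Lean on these libraries where they do the work, as an engineer would, in place of code of your own. Each camera call takes 0.05 s, during which the arm holds its last target. There are 200 camera calls.

TASK

On the violin maker's bench, two pale wood blocks stand stacked on a dark fingerboard blank whose free end sticks out between two bench dogs. Take that end and draw the blank out between the dogs, straight from under the stack, until all of it is past the dogs, and leave it lying flat on the bench there. The dogs hold the stack back: do not lift the blocks or let them topple; they must end up one on the other, flat on the bench behind the dogs.

Things in the scene. Friction and masses are not known exactly. Their poses are not given: they have to be found in the camera images.
- dogs: two square wooden pegs (bench dogs), 25 x 25 mm, 32 mm tall, fixed in the bench, at x = -42 and +42 mm of this frame (59 mm clear between them). Origin on the bench midway between them, z up. The stack stands on the +y side, 2 mm off them, and comes to rest against them; the blank sticks out to -y, the way to draw it. That side is clear for 0.4 m, 75 mm to either side of the y axis
- blank: dark ebony bar at the bottom of the stack, 44 mm wide (x), 250 mm long (y), 10 mm thick, 0.12 kg, loose, flat on the bench. Origin at the centre of its underside. Its y axis is within 1 degree of the dogs' y; its -y end sticks out 90 to 110 mm beyond the dogs' outer faces. A second such bar lying loose with nothing on it is not the one wanted
- lower: the lower pale wood block, 100 mm (x) x 120 mm (y) x 26 mm high, about 0.2 kg, loose, lying on the blank. Origin at the centre of its underside. It sinks 10 mm to the bench when the blank is gone, rocking up to about 10 degrees as the blank leaves
- upper: the upper pale wood block, 70 mm (x) x 90 mm (y) x 34 mm high, about 0.13 kg, loose, lying on the lower block. Origin at the centre of its underside
Things that resemble listed ones, but are neither listed nor needed, are in the scene too. Leave any turquoise look-alike of the lower alone.

How it is judged:
By the outcome, as a careful person would: the job done as asked, in the order asked, and still so for the second after the job is handed in, with the robot touching nothing.
It also fails if it takes over 35 s, if anything falls off the work surface, if the arm or the gripper's body presses on something with over 40 N, if the wrist force passes 120 N, or if a joint passes its speed limit or range.

## Working session

There is one attempt and no reset: what is moved stays moved. The work goes in short steps, Python scripts to look and compute and a shell command to move; the robot and the scene stay as the last step left them, time stands still between calls to the robot, and variables do not carry over. Pictures are saved under pics/ and viewed, about 8 in all and at most 12, crops included, and the job is handed in when it is done.

```bash
ls; mkdir -p pics
cat > h.py <<'E'
import numpy as np, cv2
from cell import ctrl, optics
def pts(d):
    z=d["range_z"]; v,u=np.mgrid[0:z.shape[0],0:z.shape[1]]
    x=(u-d["cx"])/d["fx"]*z; y=(v-d["cy"])/d["fy"]*z
    P=np.stack([x,-y,-z,np.ones_like(z)],-1)@np.linalg.inv(np.array(d["view"])).T
    return np.where(z[...,None]>0,P[...,:3],np.nan)
def save(n,img,s=1):
    cv2.imwrite("pics/"+n,cv2.resize(img,None,fx=s,fy=s,interpolation=cv2.INTER_CUBIC)[...,::-1])
E
python3 - <<'E'
from h import *
np.set_printoptions(precision=1,suppress=True)
a=optics.read_camera("top");b=optics.read_camera("scene")
save("a.png",np.hstack([a["img"],b["img"]])[:, :],0.78)
for k in a:
  if k not in("img","range_z"):print(k,a[k])
for c in("top","scene"):
  for t in("dogs","blank","lower","upper"):
    print(c,t,[(np.round(r["centre"]),round(r["conf"],2)) for r in optics.look_for(c,t)])
s=ctrl.get_state();print(s,ctrl.tip_reach)
E
```

```text
pics
fx 484.8266072934086
fy 484.8266072934086
cx 251.70250550636248
cy 190.5592323795647
view [[  -0.    -1.    -0.   217.8]
 [   1.    -0.     0.1 -457.1]
 [  -0.1   -0.     1.  -843.4]
 [   0.     0.     0.     1. ]]
top dogs [(array([556.,  29.,   2.]), 0.83)]
top blank [(array([575., -24.,   6.]), 0.79)]
top lower [(array([527., 109.,  35.]), 0.78), (array([336., 266.,  26.]), 0.71), (array([529., 332.,  28.]), 0.64)]
top upper [(array([541., 108.,  73.]), 0.94)]
scene dogs [(array([568.,  23.,   1.]), 0.72)]
scene blank [(array([579., -36.,  10.]), 0.71)]
scene lower [(array([541., 324.,  27.]), 0.78), (array([585.,  94.,  32.]), 0.72), (array([356., 264.,  28.]), 0.66)]
scene upper [(array([565., 103.,  69.]), 0.84)]
{'time_s': 0.5, 'joint_positions': array([-1.3,  0.3,  1.6,  0. ,  1.3, -0. ]), 'joint_vel': array([-0., -0., -0.,  0.,  0.,  0.]), 'joint_efforts': array([ -0. , -50.1, -35.7,   0.1,   0. ,  -0. ]), 'position': array([ 230.7, -634.3,  223.6]), 'tcp_rot': array([ 0.1,  0.7,  0.1, -0.7]), 'wrist_force': array([ 0.4, -0.1, -0.1]), 'ft_torque': array([0.1, 0. , 0.1]), 'finger_gap': 87.95363407138676} 22.0
```

View pics/a.png

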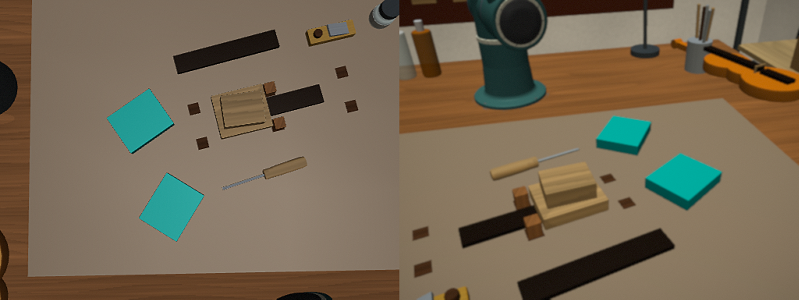

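The picture shows two dark bars. In the top view, the one under the stack sticks out between the dogs at about (297,99), and a loose one lies at (225,52). The dogs are at (269,88) and (278,124), flat dark squares resembling dogs at (194,108), (202,143), (341,72) and (351,106), and turquoise blocks at (140,120) and (171,206). I choose the bar under the pale stack. Next I measure it and crop in close.

Run:
```python
from h import *
np.set_printoptions(precision=1,suppress=True)
a=optics.read_camera("top");P=pts(a);I=a["img"].astype(int)
save("b.png",a["img"][85:200,255:435],4)
reg=np.zeros(I.shape[:2],bool);reg[95:190,262:425]=1
def rect(m,t):
    n,l,s,_=cv2.connectedComponentsWithStats(m.astype(np.uint8),connectivity=4)
    for i in range(1,n):
        if s[i,4]>60:
            q=P[l==i];q=q[~np.isnan(q[:,0])]
            r=cv2.minAreaRect(q[:,:2].astype(np.float32))
            print(t,s[i,4],"z",np.median(q[:,2]),r,cv2.boxPoints(r).ravel())
z=P[...,2]
rect(reg&(I.sum(2)<130)&(abs(z-10)<6),"blank")
rect(reg&(z>26)&(z<41),"low+dogs")
rect(reg&(z>62),"upper")
r=P[reg];print("bench z",np.nanmedian(z[150:190,270:330]))
```

```text
blank 1667 z 9.846408259101963 ((572.2335205078125, -24.25281524658203), (43.93693161010742, 127.92565155029297), 13.201716423034668) [536.2  33.  565.5 -91.5 608.2 -81.5 579.   43. ]
low+dogs 199 z 31.63415205979254 ((598.094482421875, 37.041446685791016), (25.734106063842773, 24.873241424560547), 13.232392311096191) [582.7  46.2 588.4  22.  613.5  27.9 607.8  52.1]
low+dogs 1528 z 35.97246707563994 ((544.9107055664062, 103.26893615722656), (100.36031341552734, 120.6302719116211), 12.722323417663574) [482.7 151.1 509.2  33.4 607.1  55.5 580.6 173.2]
low+dogs 207 z 31.591344175654058 ((516.3226928710938, 18.539297103881836), (24.978843688964844, 25.270475387573242), 12.004509925842285) [501.5  28.3 506.7   3.6 531.2   8.8 525.9  33.5]
upper 2198 z 69.97468987842564 ((543.3886108398438, 104.23926544189453), (70.38032531738281, 90.68737030029297), 6.933696746826172) [503.  145.  513.9  55.  583.8  63.5 572.8 153.5]
bench z 4.918264552034884
```

View pics/b.png

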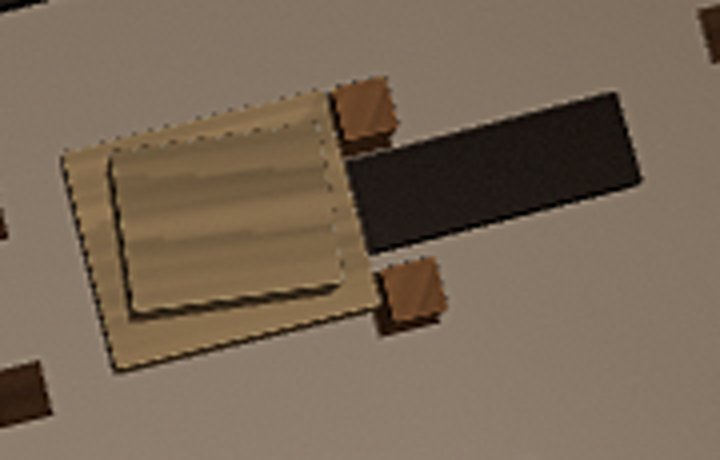

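The crop confirms it: the dark bar runs out between the two brown dogs, with its end at about (628,140) in the crop, and the pale stack is behind them. The measured sizes also fit: blank 43.9 mm wide, dogs 83.9 mm apart, tops at z ≈ 10, 32, 36 and 70. The free end is 105 mm out. Next I work out the approach.

```bash
cat >> h.py <<'E'
from scipy.spatial.transform import Rotation as R
def tool():
    s=ctrl.get_state();q=np.array(s["tcp_rot"]);return s,R.from_quat(q[[1,2,3,0]]).as_matrix()
def go(target,ang):
    s,M=tool();d=M.T@(np.array(target)-s["position"])/10
    t=np.array([np.cos(ang),np.sin(ang),0]);tt=M.T@t
    y=np.arctan2(tt[2],tt[1]);y=(y+np.pi/2)%np.pi-np.pi/2
    print("t",round(s["time_s"],2),"shift cm",d.round(2),"yaw",y.round(3),"pos",s["position"].round(1),"j",s["joint_positions"].round(2),"gap",round(s["finger_gap"],1),"F",s["wrist_force"].round(1))
    return M
E
python3 - <<'E'
from h import *
print(go([579,-52.5,120],np.radians(13)).round(3))
E
```

```text
t 0.55 shift cm [ 10.36 -42.78 -52.62] yaw -1.449 pos [ 230.7 -634.4  223.6] j [-1.26  0.26  1.6  -0.    1.27 -0.04] gap 88.3 F [-0.1 -0.   0.2]
[[ 0.     0.342 -0.94 ]
 [-0.    -0.94  -0.342]
 [-1.     0.     0.   ]]
```

```bash
python3 -m inch '0 -3.5 -4.5 -0.14 -1; 0 -7 -9 -0.28 -1; 0 -10.5 -13.5 -0.43 -1; 0 -14 -18 -0.57 -1; 0 -18 -22 -0.71 -1'; python3 -c "
from h import *
go([579,-52.5,120],np.radians(13))"
```

```text
time_s: 1.18
position: [376.9, -388.5, 223.9]
tcp_rot: [0.359, 0.61, 0.358, -0.609]
wrist_force: [-0.4, 0.8, -0.4]
finger_gap: 88.1
t 1.18 shift cm [ 10.39   1.32 -39.19] yaw -0.734 pos [ 376.9 -388.5  223.9] j [-0.85  0.01  1.89  0.    1.24 -0.34] gap 88.1 F [-0.4  0.8 -0.4]
```

```bash
python3 -m inch '0 0.2 -5.5 -0.15 -1; 1 0.5 -11 -0.3 -1; 2 0.7 -17 -0.44 -1; 3 0.9 -23 -0.59 -1; 4 1 -28 -0.73 -1'; python3 -c "
from h import *
go([579,-52.5,80],np.radians(13))"
```

```text
time_s: 1.8
position: [522.9, -146.7, 184.1]
tcp_rot: [0.554, 0.44, 0.553, -0.44]
wrist_force: [0.4, -0.6, 0.0]
finger_gap: 88.1
t 1.8 shift cm [10.41  7.58 -7.92] yaw 0.001 pos [ 522.9 -146.7  184.1] j [-0.32  0.04  1.93 -0.    1.16 -0.55] gap 88.1 F [ 0.4 -0.6  0. ]
```

```bash
python3 -m inch '2 2 -2 0 -1; 4.5 4 -4 0 -1; 7 6 -6 0 -1; 9.5 7.6 -7.9 0 -1; 10.4 7.6 -7.9 0 -1'; python3 -c "
from h import *
go([579,-52.5,24],np.radians(13))
d=optics.read_camera('scene')
u=(np.array(d['view'])@[579,-52.5,30,1]);c=int(d['cx']+d['fx']*u[0]/-u[2]);r=int(d['cy']-d['fy']*u[1]/-u[2]);print(c,r)
save('c.png',d['img'][max(0,r-90):r+90,max(0,c-110):c+110],3)"
```

```text
time_s: 2.42
position: [578.6, -51.3, 78.4]
tcp_rot: [0.554, 0.439, 0.554, -0.439]
wrist_force: [-0.7, -0.1, 0.1]
finger_gap: 88.1
t 2.42 shift cm [5.44 0.01 0.12] yaw 0.003 pos [578.6 -51.3  78.4] j [-0.13  0.22  1.94 -0.    0.98 -0.36] gap 88.1 F [-0.7 -0.1  0.1]
101 281
```

View pics/c.png

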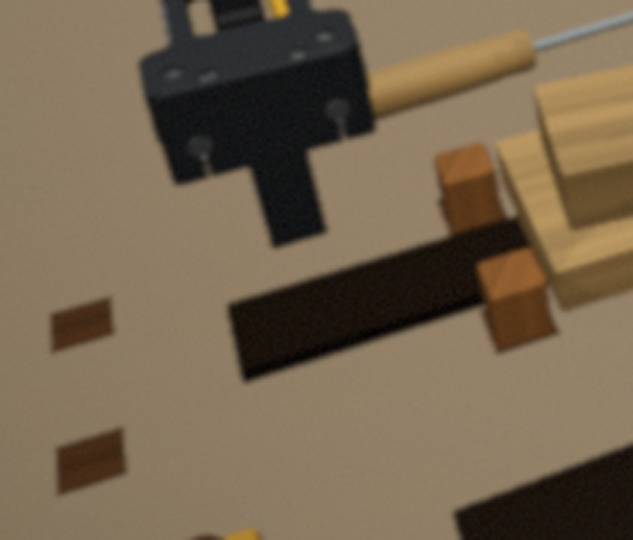

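The crop shows the gripper over the blank's free end: finger at about (290,200), bar end at (240,340), both clear of the dogs and the chisel. I lower it to 2 mm above the bench and close.

```bash
python3 -m inch '2 0 0.1 0 -1; 4 0 0.1 0 -1; 5.4 0 0.1 0 -1; 5.4 0 0.1 0 -1; 5.4 0 0.1 0 -1' 30;python3 -m inch '0 0 0 0 0.3; 0 0 0 0 0.5; 0 0 0 0 0.7; 0 0 0 0 0.7; 0 0 0 0 0.7' 30; python3 -c "
from h import *
M=go([579,-52.5,24],np.radians(12.75))
print(M.T@[.2207,-.9753,0])"
```

```text
time_s: 3.1
position: [578.5, -53.3, 24.4]
tcp_rot: [0.554, 0.439, 0.554, -0.44]
wrist_force: [0.8, -0.5, -0.2]
finger_gap: 88.3
time_s: 3.72
position: [578.5, -53.3, 24.4]
tcp_rot: [0.554, 0.439, 0.554, -0.44]
wrist_force: [-0.7, -0.3, 1.4]
finger_gap: 40.1
t 3.73 shift cm [ 0.04  0.07 -0.07] yaw 0.007 pos [578.5 -53.3  24.4] j [-0.13  0.29  1.97 -0.    0.88 -0.36] gap 40.1 F [-0.7 -0.3  1.4]
[ 6.98515367e-04 -6.96457983e-03  9.99934791e-01]
```

```bash
python3 -m inch '0 0 0 0 1; 0 0 0 0 1; 0 0 0.2 0 1; 0 0 0.5 0 1; 0 0 0.5 0 1' 35; python3 -c "
from h import *
s=ctrl.get_state();print(s['finger_gap'],s['wrist_force'])
d=optics.read_camera('scene');save('d.png',d['img'][190:370,0:220],3)"
```

```text
time_s: 4.35
position: [579.8, -58.5, 24.5]
tcp_rot: [0.554, 0.439, 0.554, -0.44]
wrist_force: [1.1, 0.0, 0.1]
finger_gap: 0.3
0.33985924893266495 [1.09343076 0.02058066 0.12515405]
```

View pics/d.png

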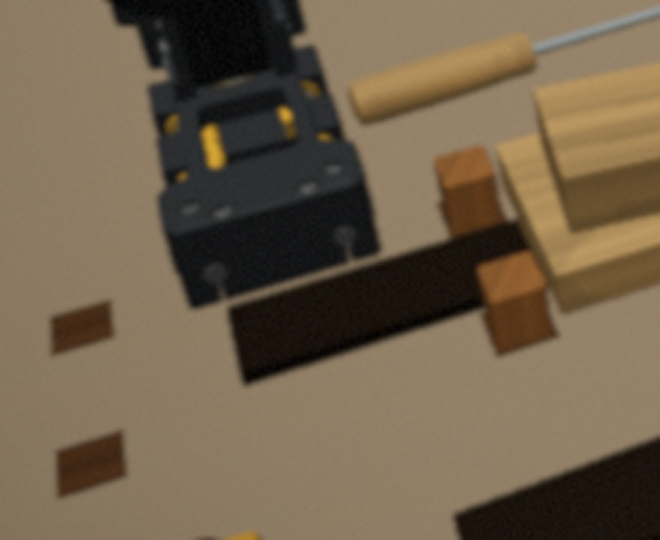

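The opening went to 0, so the grasp missed: the crop shows the gripper (270,250) on the far side of the blank instead of over it. I check where both cameras put the gripper and the blank.

Run:
```python
from h import *
np.set_printoptions(precision=1,suppress=True)
a=optics.read_camera("top");b=optics.read_camera("scene")
save("e.png",a["img"][60:210,235:435],4)
for n,d in(("top",a),("scene",b)):
    P=pts(d);I=d["img"].astype(int)
    V=np.array(d["view"]);print(n,"cam at",np.linalg.inv(V)[:3,3], {k:v for k,v in d.items() if k not in("img","range_z","view")})
    m=(P[...,2]>50)&(P[...,2]<110)&(I.sum(2)<200)&(P[...,0]>400)&(abs(P[...,1])<250)
    q=P[m];print("gripper body 50..110: n",m.sum(),np.nanpercentile(q,[2,50,98],axis=0))
    m=(abs(P[...,2]-10)<5)&(I.sum(2)<130)&(abs(P[...,1]+25)<80)&(abs(P[...,0]-570)<60)
    q=P[m];print("blank",m.sum(),np.nanpercentile(q,[2,50,98],axis=0))
    # bench height around
    for x,y in((650,-60),(500,-120),(480,0),(650,100)):
        mm=(abs(P[...,0]-x)<15)&(abs(P[...,1]-y)<15);print((x,y),np.nanmedian(P[...,2][mm]) if mm.any() else None)
print(ctrl.get_state()["joint_positions"])
```

```text
top cam at [389.5 197.  881.6] {'fx': 484.8266072934086, 'fy': 484.8266072934086, 'cx': 251.70250550636248, 'cy': 190.5592323795647}
gripper body 50..110: n 257 [[ 504.  -248.7   51.3]
 [ 582.3  -28.5   63.7]
 [ 780.4  152.2  109. ]]
blank 1297 [[541.7 -57.    6.5]
 [568.6  -9.4   9.8]
 [595.5  37.2  13.1]]
(650, -60) 145.01198960591887
(500, -120) 0.8941685140913478
(480, 0) 494.4140652600678
(650, 100) 0.47280854013308726
scene cam at [1074.7   62.7  469.1] {'fx': 477.15029933712765, 'fy': 477.15029933712765, 'cx': 257.09533988796306, 'cy': 195.6281958804495}
gripper body 50..110: n 266 [[ 498.7 -106.2   73. ]
 [ 662.8  -42.3  107.5]
 [ 671.6   41.4  109.9]]
blank 2135 [[545.1 -83.2   5.8]
 [579.2 -29.7   9.8]
 [607.3  35.9  11.5]]
(650, -60) 1.5238873140789337
(500, -120) 104.57922065321964
(480, 0) 0.6062843879278716
(650, 100) 0.5150201355220929
[-0.1  0.3  2.  -0.   0.9 -0.4]
```

View pics/e.png

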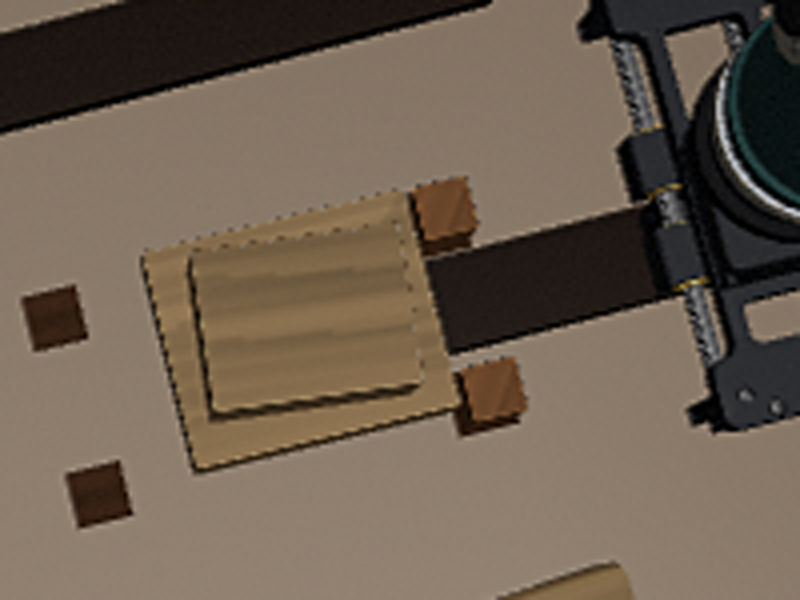

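```bash
python3 -c "
from h import *
print(ctrl.tip_reach,[x for x in dir(ctrl) if x[0]!='_'],ctrl.get_state()['position'])"
python3 -m inch '-2 0 0 0 0; -4 0 0 0 -1; -5 0 0 0 -1; -5 0 0 0 -1; -5 0 0 0 -1' 35; python3 -m inch '0 0 0 0 -1; 0 0 0 0 -1; 0 0 0 0 -1; 0 0 0 0 -1; 0 0 0 0 -1'
python3 - <<'E'
from h import *
s=ctrl.get_state();print(s['position'],s['finger_gap'],ctrl.tip_reach)
d=optics.read_camera('scene');I=d["img"].copy()
# expected finger tips near (+x) side: half gap 44, outer back 61.5
M=tool()[1];p=s['position']
V=np.array(d["view"])
def pr(w):
    u=V@np.append(w,1);return int(round(d['cx']+d['fx']*u[0]/-u[2])),int(round(d['cy']-d['fy']*u[1]/-u[2]))
P=pts(d)
g=(I.astype(int).sum(2)<170)&(P[...,2]>25)&(np.linalg.norm(P[...,:2]-p[:2],axis=-1)<75)
q=P[g];print(np.nanpercentile(q,[0.5,50,99],axis=0).round(1))
big=cv2.resize(I[190:370,0:220],None,fx=3,fy=3,interpolation=2)
for off in(-53,53):
  for ax,c in((22,(255,0,0)),(3,(0,255,0))):
    u=pr(p+M@np.array([ax,off,0]));cv2.circle(big,(u[0]*3,(u[1]-190)*3),5,c,1)
save("f.png",big)
E
```

```text
22.0 ['MotionError', 'get_state', 'hand_in', 'tip_reach'] [579.63076136 -58.23484421  24.41472442]
time_s: 5.12
position: [579.3, -58.1, 74.3]
tcp_rot: [0.554, 0.439, 0.554, -0.44]
wrist_force: [-0.1, -0.0, -0.5]
finger_gap: 48.0
time_s: 5.75
position: [579.3, -58.2, 74.2]
tcp_rot: [0.554, 0.439, 0.554, -0.44]
wrist_force: [-0.4, 0.0, 1.0]
finger_gap: 87.8
[579.32496326 -58.16397628  74.21126658] 87.75724177640123 22.0
[[ 520.8 -100.2   99.4]
 [ 611.9  -49.   306.2]
 [ 646.9  -21.9  385.9]]
```

View pics/f.png

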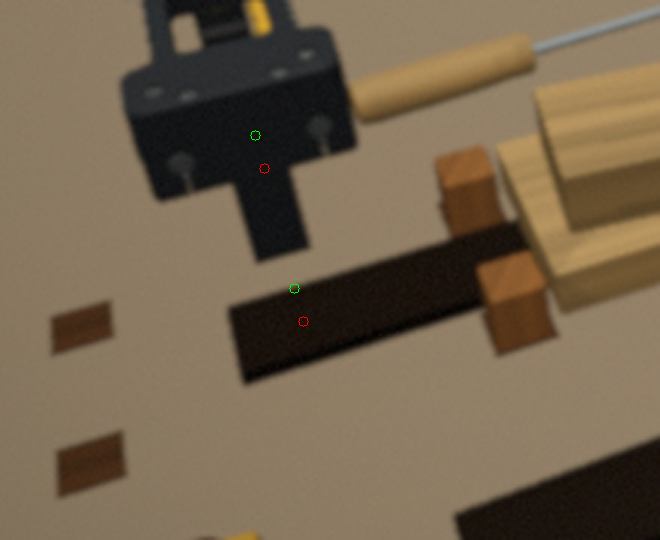

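The visible near finger ends at (280,255) in this crop, while the model puts the near tip at (303,321). I get the tip in 3D from depth.

Run:
```python
from h import *
np.set_printoptions(precision=1,suppress=True)
d=optics.read_camera('scene');P=pts(d)
print("finger col ~ (crop 270): rows");
for r in range(232,284,4): print(r,P[r,87],P[r,92],P[r,96],d["img"][r,92])
a=optics.read_camera('top');P=pts(a);I=a["img"].astype(int)
# top view: gripper body
g=(P[...,2]>60)&(P[...,2]<260)&(np.linalg.norm(P[...,:2]-[579,-58],axis=-1)<140)
g[:, :330]=False
q=P[g];print(g.sum(),cv2.minAreaRect(q[:,:2].astype(np.float32)))
print(np.histogram(q[:,2],bins=range(60,270,15)))
for lo in (100,115,130,145,160):
    s=q[(q[:,2]>lo)&(q[:,2]<lo+15)]
    if len(s)>20: print(lo,len(s),cv2.minAreaRect(s[:,:2].astype(np.float32)))
```

```text
finger col ~ (crop 270): rows
232 [669.1 -32.7 178. ] [662.1 -29.6 172.1] [660.7 -26.  170.4] [19 20 21]
236 [665.2 -34.6 170.2] [661.  -30.8 166.3] [660.7 -27.  165.4] [21 23 23]
240 [662.6 -36.3 163.3] [661.8 -31.7 161.8] [661.8 -27.8 161.1] [20 19 21]
244 [663.3 -37.2 158.7] [662.3 -32.6 157.1] [662.2 -28.7 156.2] [18 21 22]
248 [663.6 -38.2 153.8] [639.6 -39.  134.4] [637.8 -35.2 132.3] [21 19 20]
252 [640.  -45.1 130.2] [637.1 -40.6 126.9] [637.7 -36.4 126.6] [18 19 20]
256 [639.7 -46.3 124.4] [637.7 -41.7 121.8] [637.7 -37.5 121. ] [16 18 17]
260 [640.7 -47.2 119.6] [639.2 -42.4 117.4] [637.7 -38.6 115.3] [19 19 21]
264 [639.8 -48.6 113.2] [637.1 -44.1 109.9] [636.9 -39.9 108.9] [16 18 20]
268 [639.  -50.  106.8] [637.4 -45.2 104.4] [637.  -41.1 103.2] [17 18 17]
272 [639.4 -51.2 101.3] [636.6 -46.6  97.8] [635.8 -42.5  96.3] [18 19 20]
276 [640.2 -52.2  96.1] [530.4 -74.6   0.5] [532.8 -68.7   1.4] [113  99  80]
280 [538.  -80.7   1. ] [538.7 -74.    0.2] [541.8 -67.9   1.9] [145 127 102]
5566 ((567.4950561523438, -7.2900848388671875), (187.57052612304688, 173.4935760498047), 13.203962326049805)
(array([ 294,    4,   38,   41,   17,   11,  103, 1076,  873, 2147,   44,
        118,  771]), array([ 60,  75,  90, 105, 120, 135, 150, 165, 180, 195, 210, 225, 240,
       255]))
100 37 ((623.8704223632812, -43.12224578857422), (23.63764762878418, 11.32925796508789), 64.86518096923828)
130 21 ((582.4915771484375, -51.215484619140625), (98.40355682373047, 19.333478927612305), 4.8631181716918945)
145 42 ((576.3818359375, -46.048133850097656), (169.2076873779297, 44.59928894042969), 13.331633567810059)
160 615 ((575.6302490234375, -26.82403564453125), (69.42051696777344, 166.35150146484375), 80.05274963378906)
```

The x and y agree: the finger's back is seen at (637.5,-46) and expected at (639,-44). But by depth the tip is at z ≈ 95 and the body's underside at ≈ 152, against 52 and 116 from the state, so the state reads about 40 mm too low. The fingers therefore closed above the bar. From here I trust the camera and descend in small steps, watching the force.

```bash
python3 -m inch '2 0 0 0 -1; 4 0 0 0 -1; 6 0 0 0 -1; 7.5 0 0 0 -1; 7.5 0 0 0 -1'
cat >> h.py <<'E'
def tip():
    d=optics.read_camera('scene');P=pts(d);s,M=tool();p=s["position"]
    # dark points on outer back of near finger
    L=(P-p)@M
    near=(abs(abs(L[...,1])-61)<8)&(abs(L[...,2])<14)&(d["img"].astype(int).sum(2)<150)&(P[...,0]>600)&(P[...,2]>1)
    q=P[near];print("near finger n",near.sum(),"z min",np.sort(q[:,2])[:8].round(1),"med xy",np.median(q[:,:2],axis=0).round(1),"pos",p.round(1),"F",s["wrist_force"].round(1))
    return d
E
python3 -c "
from h import *
tip()"
```

```text
time_s: 6.52
position: [577.5, -58.0, -3.0]
tcp_rot: [0.553, 0.438, 0.555, -0.441]
wrist_force: [0.1, 0.5, -0.8]
finger_gap: 88.5
near finger n 393 z min [17.6 18.  18.1 18.3 18.6 18.7 18.8 18.8] med xy [637.3 -44. ] pos [578.6 -58.1  -1.8] F [0.3 0.5 0.3]
```

```bash
python3 -m inch '0.5 0 0 0 -1; 1 0 0 0 -1; 1 0 0 0 -1; 1 0 0 0 -1; 1 0 0 0 -1'
python3 -c "
from h import *
tip()"
```

```text
time_s: 7.2
position: [578.8, -58.2, -11.5]
tcp_rot: [0.553, 0.439, 0.554, -0.44]
wrist_force: [-0.2, 0.1, 0.3]
finger_gap: 88.0
near finger n 358 z min [ 9.5  9.7  9.8 10.1 10.5 10.5 10.9 10.9] med xy [638.1 -44.5] pos [578.8 -58.1 -11.5] F [-0.5  0.4 -0.4]
```

```bash
python3 -m inch '0.3 0 0 0 -1; 0.6 0 0 0 -1; 0.6 0 0 0 -1; 0.6 0 0 0 -1; 0.6 0 0 0 -1'
python3 -c "
from h import *
d=tip();save('g.png',d['img'][190:370,0:220],3)"
```

```text
time_s: 7.88
position: [579.3, -58.2, -14.7]
tcp_rot: [0.554, 0.439, 0.554, -0.44]
wrist_force: [-9.8, 0.4, 19.4]
finger_gap: 87.9
near finger n 354 z min [5.3 5.7 5.9 6.  6.  6.7 6.8 6.9] med xy [638.6 -44.7] pos [579.3 -58.2 -14.7] F [-9.5 -0.2 19.5]
```

View pics/g.png

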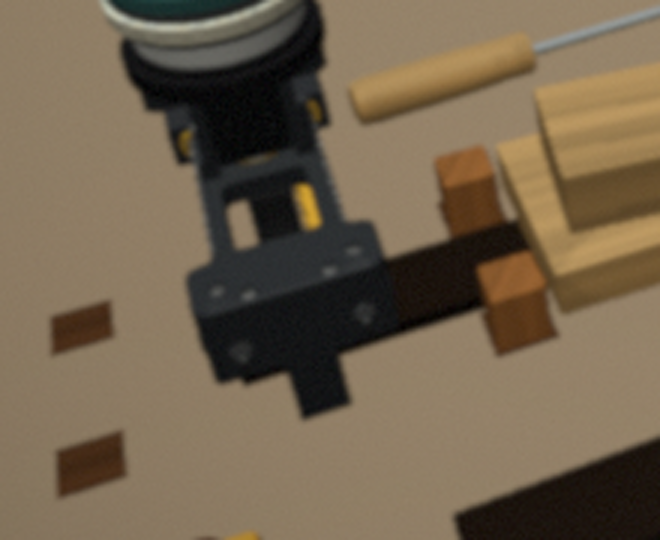

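The crop shows the gripper straddling the bar with the near finger down to the bench at (325,410). The wrist reads 19 N, so the tips have just touched. I back off 2 mm and close.

```bash
python3 -m inch '-0.2 0 0 0 -1; -0.2 0 0 0 0; -0.2 0 0 0 0.2; -0.2 0 0 0 0.6; -0.2 0 0 0 0.6' 40;python3 -m inch '0 0 0 0 1; 0 0 0 0 1; 0 0 0 0 1; 0 0 0 0 1; 0 0 0 0 1' 40; python3 -c "
from h import *
go([579.3+.2207*170,-58.2-.9753*170,-12.5],np.radians(12.75))"
```

```text
time_s: 8.55
position: [579.0, -58.2, -13.1]
tcp_rot: [0.553, 0.439, 0.555, -0.44]
wrist_force: [-0.2, 0.8, -0.3]
finger_gap: 50.2
time_s: 9.18
position: [579.1, -58.2, -13.1]
tcp_rot: [0.553, 0.439, 0.554, -0.44]
wrist_force: [1.7, 0.4, -1.3]
finger_gap: 43.7
t 9.18 shift cm [-0.06 -0.1  17.  ] yaw 0.007 pos [579.1 -58.2 -13.1] j [-0.14  0.34  1.99 -0.    0.81 -0.37] gap 43.7 F [ 1.7  0.4 -1.3]
```

```bash
python3 -m inch '0 0 0.3 0 1; 0 0 0.8 0 1; 0 0 1.4 0 1; 0 0 2 0 1; 0 0 2.5 0 1'; python3 -c "
from h import *
np.set_printoptions(suppress=True)
go([579.3+.2207*170,-58.2-.9753*170,-13],np.radians(12.75))
for t in('upper','lower'): print([(np.round(r['centre']),round(r['conf'],2)) for r in (optics.read_camera('top') and optics.look_for('top',t))])"
```

```text
time_s: 9.8
position: [584.0, -81.5, -13.1]
tcp_rot: [0.553, 0.439, 0.555, -0.44]
wrist_force: [-1.7, 6.1, 3.0]
finger_gap: 43.4
t 9.8 shift cm [-0.04 -0.05 14.62] yaw 0.007 pos [584.  -81.5 -13.1] j [-0.18  0.36  1.97  0.    0.82 -0.41] gap 43.4 F [-1.7  6.1  3. ]
[(array([541., 104.,  73.]), 0.72)]
[(array([527., 111.,  37.]), 0.95), (array([337., 266.,  27.]), 0.8), (array([528., 336.,  27.]), 0.59)]
```

Drag is 6 N, the grip holds and the stack is staying put, so I continue.

```bash
python3 -m inch '0 0 0.6 0 1; 0 0 1.2 0 1; 0 0 1.8 0 1; 0 0 2.4 0 1; 0 0 3 0 1'; python3 -m inch '0 0 0.6 0 1; 0 0 1.2 0 1; 0 0 1.8 0 1; 0 0 2.4 0 1; 0 0 3 0 1'; python3 -c "
from h import *
go([579.3+.2207*170,-58.2-.9753*170,-13],np.radians(12.75))
d=optics.read_camera('scene');save('h.png',d['img'][150:370,0:320],2.2)"
```

```text
time_s: 10.62
position: [590.4, -109.9, -13.1]
tcp_rot: [0.552, 0.439, 0.556, -0.44]
wrist_force: [-2.0, 9.5, 4.8]
finger_gap: 43.4
time_s: 11.25
position: [596.5, -137.2, -13.1]
tcp_rot: [0.551, 0.44, 0.557, -0.44]
wrist_force: [-2.2, 10.0, 6.7]
finger_gap: 43.4
t 11.25 shift cm [-0.07  0.01  8.92] yaw 0.006 pos [ 596.5 -137.2  -13.1] j [-0.27  0.39  1.92  0.    0.84 -0.5 ] gap 43.4 F [-2.2 10.   6.7]
```

View pics/h.png

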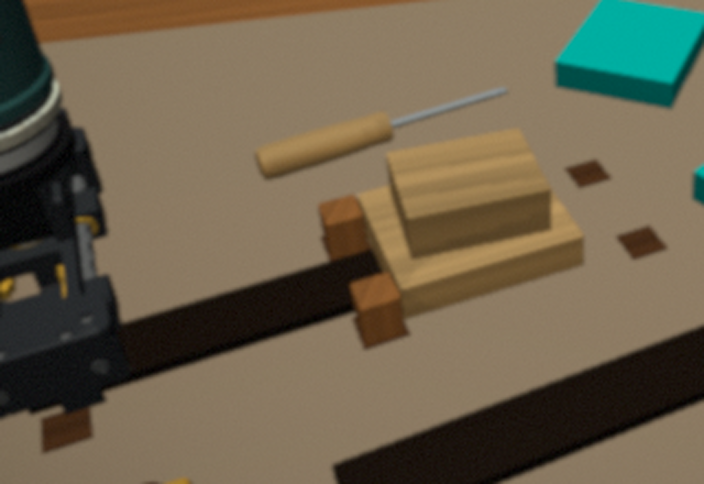

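The blank is coming straight out between the dogs at (340,225) and (378,310). The stack is held against them and upright. I keep drawing.

```bash
python3 -m inch '0 0 0.6 0 1; 0 0 1.2 0 1; 0 0 1.8 0 1; 0 0 2.4 0 1; 0 0 3 0 1'; python3 -m inch '0 0 0.6 0 1; 0 0 1.2 0 1; 0 0 1.8 0 1; 0 0 2.4 0 1; 0 0 3 0 1';python3 -m inch '0 0 0.6 0 1; 0 0 1.2 0 1; 0 0 1.8 0 1; 0 0 2.4 0 1; 0 0 3 0 1'; python3 -c "
from h import *
go([579.3+.2207*175,-58.2-.9753*175,-13],np.radians(12.75))"
```

```text
time_s: 11.92
position: [603.8, -167.8, -13.1]
tcp_rot: [0.551, 0.44, 0.557, -0.44]
wrist_force: [-1.5, 3.4, 3.9]
finger_gap: 43.6
time_s: 12.55
position: [610.8, -197.4, -13.1]
tcp_rot: [0.551, 0.44, 0.557, -0.44]
wrist_force: [-1.8, 3.5, 4.5]
finger_gap: 43.3
time_s: 13.18
position: [617.7, -226.8, -13.1]
tcp_rot: [0.551, 0.44, 0.557, -0.44]
wrist_force: [-1.2, 4.9, 5.4]
finger_gap: 43.0
t 13.18 shift cm [-0.01 -0.03  0.2 ] yaw 0.006 pos [ 617.7 -226.8  -13.1] j [-0.39  0.46  1.81  0.    0.87 -0.62] gap 43.0 F [-1.2  4.9  5.4]
```

```bash
python3 -m inch '0 0 0.3 0 1; 0 0 0.5 0 1; 0 0 0.5 0 1; 0 0 0.5 0 1; 0 0 0.5 0 1'
python3 - <<'E'
from h import *
np.set_printoptions(precision=1,suppress=True)
print(ctrl.get_state()["wrist_force"])
a=optics.read_camera("top");b=optics.read_camera("scene")
save("i.png",np.vstack([a["img"][80:230,250:512],b["img"][190:340,0:262]]),2)
P=pts(a);z=P[...,2];u=np.array([.9753,.2207]);v=np.array([-.2207,.9753])
L=(P[...,:2]-[557.2,27.8]);lx=L@u;ly=L@v
for n,m in(("upper",(z>50)&(z<75)&(abs(lx)<60)&(ly>0)&(ly<150)),("lower",(z>15)&(z<45)&(abs(lx)<65)&(ly>14)&(ly<160)),("blank",(abs(z-9)<6)&(a["img"].astype(int).sum(2)<130)&(abs(lx)<40)&(ly<0))):
    print(n,m.sum(),"z",np.percentile(z[m],[5,50,95]),"lx",np.percentile(lx[m],[1,99]),"ly",np.percentile(ly[m],[1,99]), cv2.minAreaRect(P[m][:,:2].astype(np.float32)))
E
```

```text
time_s: 13.8
position: [619.0, -232.0, -13.1]
tcp_rot: [0.551, 0.44, 0.556, -0.44]
wrist_force: [0.6, 0.1, 4.2]
finger_gap: 43.6
[0.6 0.1 4.2]
upper 2156 z [57.5 60.  62.3] lx [-34.9  37.3] ly [ 31.9 121.5] ((542.039794921875, 102.53216552734375), (70.47626495361328, 90.19386291503906), 7.246773719787598)
lower 1535 z [23.1 26.1 30.4] lx [-46.6  52.8] ly [ 14.5 132.2] ((544.38818359375, 100.06926727294922), (100.55867767333984, 118.51117706298828), 12.648911476135254)
blank 3154 z [ 7.1  9.8 12.2] lx [-19.5  26.2] ly [-292.6  -47.6] ((589.6109619140625, -118.7340087890625), (75.1484603881836, 294.3338928222656), 15.54676342010498)
```

View pics/i.png

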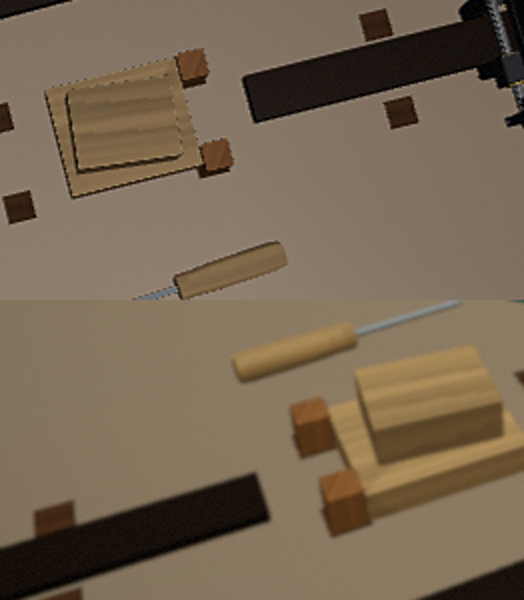

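The blank is fully out, its +y end at (250,98) in the top view, about 34 mm past the dogs' outer faces. The blocks sit flat one on the other, with tops at z = 26 and 60. I release and retreat.

```bash
python3 -m inch '0 0 0 0 0.3; 0 0 0 0 -0.2; 0 0 0 0 -1; 0 0 0 0 -1; 0 0 0 0 -1';python3 -m inch '0 0 0 0 -1; -1 0 0 0 -1; -3 0 0 0 -1; -6 0 0 0 -1; -10 0 0 0 -1'; python3 -m inch '-2 0 1 0 -1; -4 0 4 0 -1; -5 0 8 0 -1; -5 0 12 0 -1; -5 0 12 0 -1'
python3 - <<'E'
from h import *
np.set_printoptions(precision=1,suppress=True)
a=optics.read_camera("scene")
P=pts(a);z=P[...,2];u=np.array([.9753,.2207]);v=np.array([-.2207,.9753])
L=(P[...,:2]-[557.2,27.8]);lx=L@u;ly=L@v
for n,m in(("upper",(z>50)&(z<75)&(abs(lx)<60)&(ly>0)&(ly<150)),("lower",(z>15)&(z<45)&(abs(lx)<65)&(ly>14)&(ly<160)),("blank",(abs(z-9)<6)&(a["img"].astype(int).sum(2)<130)&(abs(lx)<40)&(ly<0))):
    print(n,m.sum(),"z",np.percentile(z[m],[5,50,95]),"lx",np.percentile(lx[m],[1,99]),"ly",np.percentile(ly[m],[1,99]))
s=ctrl.get_state();print(s["position"],s["wrist_force"],s["finger_gap"])
save("j.png",a["img"],1.5)
E
```

```text
time_s: 14.52
position: [618.8, -232.0, -13.3]
tcp_rot: [0.551, 0.44, 0.557, -0.44]
wrist_force: [-1.1, -0.2, -0.2]
finger_gap: 81.3
time_s: 15.15
position: [619.1, -232.3, 88.4]
tcp_rot: [0.551, 0.44, 0.557, -0.44]
wrist_force: [0.3, 0.0, -0.3]
finger_gap: 88.1
time_s: 15.78
position: [647.4, -352.6, 140.0]
tcp_rot: [0.552, 0.44, 0.555, -0.44]
wrist_force: [0.4, 1.5, -0.9]
finger_gap: 88.4
upper 2352 z [52.8 59.7 61. ] lx [-31.4  42.2] ly [ 29.4 119.4]
lower 2471 z [18.  26.1 41.9] lx [-41.3  56. ] ly [ 14.6 129.9]
blank 3467 z [ 5.2  9.7 11.2] lx [-15.6  27.2] ly [-211.2  -51.2]
[ 647.  -350.8  139.3] [-0.3  0.   0.1] 88.58712352410002
```

View pics/j.png

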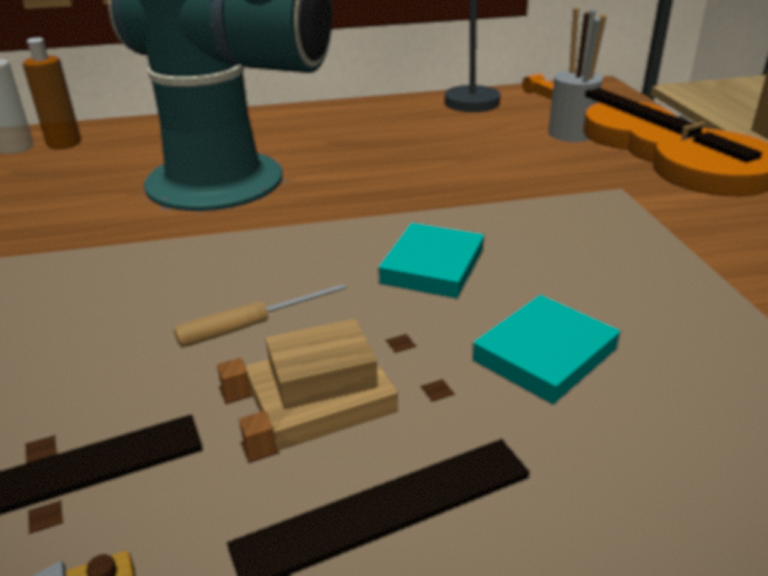

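The final picture shows the blank lying flat past the dogs with its end at (197,435). The two pale blocks are stacked flat behind the dogs at (320,380), the look-alikes are untouched and the gripper is clear. I hand in.

```bash
python3 -c "
from cell import ctrl
print(ctrl.hand_in())"
```

```text
the job is handed in; nothing more can be done
None
```

The blank is out from under the stack and lying flat on the bench beyond the dogs. I drew it about 178 mm straight out, released it, backed the gripper clear and handed in at about 16 s of the 35 s allowed.

- **Blank:** top at z ≈ 10 mm. Its near end is about 34 mm past the dogs' outer faces.
- **Stack:** the blocks are flat on each other behind the dogs, with tops at z = 26 and 60 mm as they should be. I saw no lift or topple in the pictures taken along the way.
- **Forces:** the highest wrist reading between moves was about 22 N, when the fingertips touched the bench. While drawing, the readings stayed under 13 N.
- **Missed first grasp:** the fingers closed above the bar, because the robot's reported height was about 40 mm too low compared with the cameras. I did not find out why. I lowered the gripper by camera depth and touch, and the second grasp held at a 43.7 mm opening.
- **Check that only partly agreed:** in the last scene view the blank's far end was outside the picture. Its length past the dogs comes from the top view taken just before release, and the scene view puts its near end within 4 mm of that.

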